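# Open two sprung slide gates onto their stop pins

### The job

Open both slide gates, the one with the larger hole first and then the one with the smaller hole. For each, push the slide's upright tab from the front, away from the robot, past the spring-loaded stop pin, then let go so that the slide springs back and comes to rest on the pin, its hole over the port. Only push with the fingertips or the outside of the fingers, never reaching behind a tab to pinch it, and leave the loose things on the bench alone.

Things in the scene. Friction and masses are not known exactly. Their poses are not given: they have to be found in the camera images.
- large_gate: Fixed dark grey gate base whose white slide has the large round hole (36 mm). Base plate x -100..120, y -65..65, 10 mm thick; rails 28 mm high; far-end cover 52 mm high. Origin on the underside at bench level; x = push direction (away from the robot), y left, z up. The port (dark disc, red ring) lies at x 12, y 0, under the shut slide.
- large_tab (a point): Centre of the near (pushing) face of the upright push tab of the slide with the 36 mm hole; moves with the slide; axes as large_gate. Aluminium plate 10 mm thick, 90 mm wide (y), from 20 to 70 mm above the bench. This point is 45 mm high; slide home, it is at x -100, y 0 of the gate. Before the tab (-x) is open bench.
- large_slide (a joint): Travel (m) along the gate's +x: 0 home (shut), 0.040 resting on the stop pin (open), 0.065 end stop. A spring drives it back: 3 N at home, 6.5 N at 0.040, 8.5 N at the end. Pushed past 0.040 (best 0.05 or more), the pin springs in behind a step in the slide's left edge; let go, the slide comes back to rest on it. Let go earlier, it returns home.
- large_pin (a joint): Stop pin (steel spring plunger, 8 mm thick, black end knob) of the gate with the 36 mm hole, in m: 0 held back by the slide's edge, about 0.011 sprung fully in, catching the slide. Works by itself, with about 2 N. Level along the gate's y, on its left side, at x 20, 17 mm high; the knob reaches y 105 mm.
- large_brace_mid (a point): Middle of the sloping aluminium brace across the back of the large_slide push tab, 86 mm wide, from near the tab's top down to the slide; touched only by a finger reaching behind the tab. At x -75, y 0, 40 mm high in the gate's frame when the slide is home; moves with the slide.
- small_gate: Fixed dark grey gate base whose white slide has the small round hole (18 mm). Base plate x -100..120, y -65..65, 10 mm thick; rails 28 mm high; far-end cover 52 mm high. Origin on the underside at bench level; x = push direction (away from the robot), y left, z up. The port (dark disc, red ring) lies at x 12, y 0, under the shut slide.
- small_tab (a point): Centre of the near (pushing) face of the upright push tab of the slide with the 18 mm hole; moves with the slide; axes as small_gate. Aluminium plate 10 mm thick, 90 mm wide (y), from 20 to 70 mm above the bench. This point is 45 mm high; slide home, it is at x -100, y 0 of the gate. Before the tab (-x) is open bench.
- small_slide (a joint): Travel (m) along the gate's +x: 0 home (shut), 0.040 resting on the stop pin (open), 0.065 end stop. A spring drives it back: 3 N at home, 6.5 N at 0.040, 8.5 N at the end. Pushed past 0.040 (best 0.05 or more), the pin springs in behind a step in the slide's left edge; let go, the slide comes back to rest on it. Let go earlier, it returns home.
- small_pin (a joint): Stop pin (steel spring plunger, 8 mm thick, black end knob) of the gate with the 18 mm hole, in m: 0 held back by the slide's edge, about 0.011 sprung fully in, catching the slide. Works by itself, with about 2 N. Level along the gate's y, on its left side, at x 20, 17 mm high; the knob reaches y 105 mm.
- small_brace_mid (a point): Middle of the sloping aluminium brace across the back of the small_slide push tab, 86 mm wide, from near the tab's top down to the slide; touched only by a finger reaching behind the tab. At x -75, y 0, 40 mm high in the gate's frame when the slide is home; moves with the slide.
- spacer: Bystander: loose aluminium tube spacer, 30 mm diameter, 45 mm high, standing between the gates. Origin centre of its underside.
- jar: Bystander: loose clear jar with a black cap, 52 mm diameter, 60 mm high, standing between the far ends of the gates. Origin centre of its underside.
- driver: Bystander: loose screwdriver, orange handle, 190 mm long, lying to the right of the gates. Origin near its middle, x along it.

How it is judged:
On the way, in this order (a step that is already met when the one before it is completed fails the run):
1. the fingers push the large-hole slide past its stop pin, the small-hole slide still home (value of joint large_slide above 0.039 m and contact force between the fingers and large_gate above 0.3 N and value of joint small_slide below 0.01 m), for 0.02 s.
2. the large-hole slide, let go, rests latched on its pin (value of joint large_slide between 0.036 and 0.044 m and value of joint large_pin above 0.008 m and contact force between the fingers and large_gate below 0.2 N), for 0.2 s.
3. the fingers push the small-hole slide past its stop pin (value of joint small_slide above 0.039 m and contact force between the fingers and small_gate above 0.3 N), for 0.02 s.
4. the small-hole slide, let go, rests latched on its pin (value of joint small_slide between 0.036 and 0.044 m and value of joint small_pin above 0.008 m and contact force between the fingers and small_gate below 0.2 N), for 0.2 s.
At the end, for the whole second after the job is handed in: Both slides rest on their stop pins: each slide at 40 mm (36 to 44), still, each pin sprung in by more than 8 mm; the spacer, jar and screwdriver are within 30 mm of where they stood (value of joint large_slide between 0.036 and 0.044 m and value of joint each of large_pin, small_pin above 0.008 m and value of joint small_slide between 0.036 and 0.044 m and velocity of joint large_slide between -0.01 and 0.01 m/s and velocity of joint small_slide between -0.01 and 0.01 m/s and distance of each of spacer, jar, driver from where it was at the start of the episode below 0.03 m); the robot touches nothing.
It fails at once if the small-hole slide is pushed open (over 15 mm) before the large-hole one is open (value of joint small_slide above 0.015 m and value of joint large_slide below 0.034 m).
It fails at once if a finger reaches behind a tab and presses on its brace (pinching) (contact force between the fingers and large_brace above 1 N or contact force between the fingers and small_brace above 1 N).
It fails at once if a loose bystander is pushed, lifted or carried more than 30 mm (distance of any of spacer, jar, driver from where it was at the start of the episode above 0.03 m).
It also fails if it takes over 56 s, if anything falls off the work surface, if the arm or the gripper's body presses on something with over 40 N, if the wrist force passes 120 N, or if a joint passes its speed limit or range.

### The arm

A 6-joint arm with a two-finger parallel gripper is mounted at the origin on the work surface. World frame = base frame: x ahead of the robot, y to its left, z up, the work surface at z = 0. Lengths are in m, angles in rad, forces in N, time in s.
With the tool pointing down it reaches from about 0.325 to 0.75 m from the base axis. Payload 7.6 kg.
Tool frame: the origin (TCP) lies on the front face of the gripper's body, between the roots of the fingers; the fingertips stand 73 mm ahead of it and the grasp point (between the pads) lies 54 mm ahead of it; y points along the fingers, z is the direction in which the jaws open and shut, and the axes are right-handed (so a half turn about y gives the same grasp; the last joint's range is limited). The gripper opens to 85 mm and grips with 20 to 120 N. Pads are 22 mm wide; open, the fingers measure 114 mm over their backs; the gripper's body (76 mm by 85 mm) begins 54 mm behind the grasp point. The pads swing forward as they close: fully open they stand 13 mm farther back than shut.
Start: joints at [-1.32, 0.052, 1.401, -0, 1.689, -0.07], TCP at [0.166, -0.498, 0.304] pointing down, gripper open.
Joint ranges: [-2.9, 2.9], [-0.91, 2.17], [0.12, 2.37], [-1.06, 4.2], [0.26, 2.73], [-2.93, 2.93]. Speed limits (rad/s): [2.57, 2.57, 3.01, 3.14, 3.14, 3.14].

### API

Orientations are given as a rotation vector (axis times angle).
In Python, from station import r gives the robot as it stands.
- The arm moves only by the tool servo_tool, never from a script. Its argument "rows" is a list that holds one entry, the list of rows, each a list of 6 numbers: the shift along the tool's x, y, z in m, then the turn, a rotation vector about the tool's x, y, z in rad. A call has exactly 5 rows; each row shifts and turns the commanded pose from where the row before left it, along the tool's axes as they then stand; what a row does not reach is not made up. A row lasts 1/8 s, in which the tool goes at most 62.5 mm and 10.7 degrees, less where a joint would pass 70% of its speed; a pose out of reach is approached as far as the arm can. A call is refused whole if a number of a shift passes 0.0625 or a number of a turn 0.188, either way. A call with a gripper value outside its range is refused whole. "fingers" is the finger opening in m, from 0 to 0.0854, set as the call begins (left out, the last holds). The fingers move at their own pace and stop on an object; "grip_force" is the grip in N (left out, the last holds). Time passes only in rows, so rows that do not move let the fingers close, or fill a call up. It gives the time, the measured TCP pose, the force and the opening at its end, in the units of the state.
- r.state(): the state, without advancing time (a new reading comes with each control period).
- r.read_camera(name): name is "scene" or "top" or "wrist"; returns a dict with "image" (420x560x3 uint8, red, green, blue), "depth" (420x560 float32, m along the optical axis (not along the pixel's ray), 0 where there is no reading), "intrinsics" (3x3 intrinsics, pixels), "rvec" (rotation vector, rad) and "tvec" (3), from world to camera coordinates, as OpenCV has them. Camera axes: x right, y down, z forward; pixel columns grow to the right and rows downward; lengths in m; the calibration is good to about 2 mm. A picture is of the moment at which its call begins.
- r.job_done(): hands the job in, once; it reports no verdict.
The state is a dict: "clock": time; "qpos": joint angles; "joint_velocities": joint speeds; "joint_efforts": joint torques, N m; "eef_pos": TCP position; "tool_rot": TCP orientation; "force": force on the tool from outside, world axes, zero at the start; "moment": the same for the moment, N m; "finger_gap": finger opening in m.
Only numpy, scipy, OpenCV 4.12 (cv2) and the standard library are available. Lean on these libraries where they do the work, as an engineer would, in place of code of your own. Each camera call takes 0.05 s, during which the arm holds its last target. There are 200 camera calls.

## Working session

There is one attempt and no reset: what is moved stays moved. The work goes in short steps, Python scripts to look and compute and a tool call to move; the robot and the scene stay as the last step left them, time stands still between calls to the robot, and variables do not carry over. Pictures are saved under pics/ and viewed, about 8 in all and at most 12, crops included, and the job is handed in when it is done.

Besides the shell and the picture viewer there is one more tool, called after "Emit:" by a JSON object that holds its "op" and its "data". servo_tool: Moves the arm, as the interface text tells. Its arguments: {"type":"object","properties":{"rows":{"type":"array"},"fingers":{"type":"number"},"grip_force":{"type":"number"}},"required":["rows"]}

```bash
mkdir -p pics; ls
python3 - <<'E'
from station import r
import cv2,numpy as np
s=r.state();print({k:np.round(v,3).tolist() for k,v in s.items()})
for n in("top","scene"):
    d=r.read_camera(n);np.savez(f"{n}0.npz",**d);cv2.imwrite(f"pics/{n}0.png",d["image"][:,:,::-1])
    R=cv2.Rodrigues(np.array(d["rvec"]))[0];print(n,-R.T@np.array(d["tvec"]).ravel(),R.round(2).tolist(),d["intrinsics"])
E
```

```text
pics
{'clock': 0.0, 'qpos': [-1.32, 0.053, 1.402, -0.0, 1.689, -0.07], 'joint_velocities': [-0.0, 0.0, -0.001, -0.001, 0.001, 0.0], 'joint_efforts': [0.001, -38.166, -36.019, 0.0, 0.006, 0.0], 'eef_pos': [0.166, -0.498, 0.303], 'tool_rot': [-0.332, 2.05, -2.046], 'force': [0.194, 0.285, 0.692], 'moment': [0.037, -0.049, 0.02], 'finger_gap': 0.086}
top [ 0.49638379 -0.04070983  1.24540201] [[0.0, -1.0, 0.01], [-0.99, -0.0, -0.11], [0.11, -0.01, -0.99]] [[513.03607196   0.         285.23691557]
 [  0.         513.03607196 210.70477697]
 [  0.           0.           1.        ]]
scene [1.0824749  0.53425177 0.67131029] [[-0.78, 0.63, -0.02], [0.41, 0.49, -0.77], [-0.47, -0.6, -0.64]] [[455.07365502   0.         275.64218774]
 [  0.         455.07365502 210.59802796]
 [  0.           0.           1.        ]]
```

View pics/top0.png

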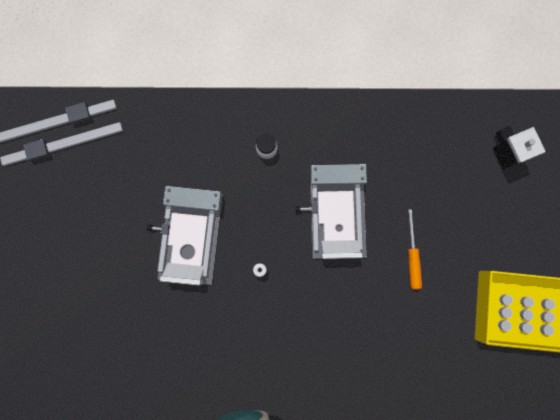

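View pics/scene0.png

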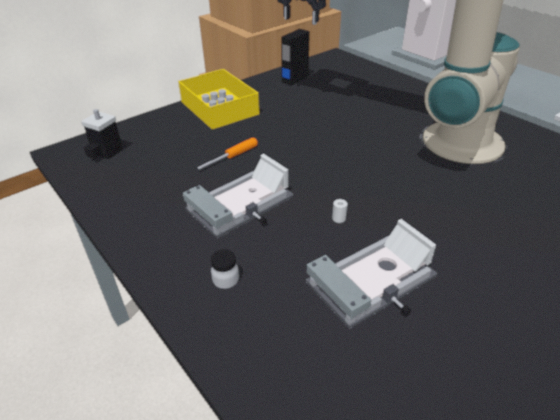

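The top view shows the large-hole gate on the left, with its hole at (187,251), cover at (192,198) and tab at (182,275). The small-hole gate is on the right, with its hole at (339,228), cover at (338,175) and tab at (341,250). The spacer is at (260,270), the jar at (266,147) and the driver at (414,260). The scene view agrees.

```bash
cat > h.py <<'E'
import numpy as np,cv2
def cloud(d):
    K=d["intrinsics"];z=d["depth"];v,u=np.mgrid[:z.shape[0],:z.shape[1]]
    P=np.stack([(u-K[0,2])*z/K[0,0],(v-K[1,2])*z/K[1,1],z],-1)
    R=cv2.Rodrigues(np.array(d["rvec"]))[0]
    return (P-np.array(d["tvec"]).ravel())@R
def ray(d,u,v,h):
    R=cv2.Rodrigues(np.array(d["rvec"]))[0];c=-R.T@np.array(d["tvec"]).ravel()
    w=R.T@np.linalg.inv(d["intrinsics"])@[u,v,1];return c+w*(h-c[2])/w[2]
E
python3 - <<'E'
from h import *
d=dict(np.load("top0.npz"));P=cloud(d);img=d["image"]
print("bench z",np.median(P[330:400,300:400,2]))
for n,(u0,u1,v0,v1) in dict(large=(145,235,175,295),small=(300,375,155,270)).items():
    Q=P[v0:v1,u0:u1]
    for nm,a,b in(("cover",.045,.058),("tab",.06,.08),("gate",.006,.09)):
        q=Q[(Q[...,2]>a)&(Q[...,2]<b)]
        if nm!="gate":
            c=cv2.minAreaRect(q[:,:2].astype(np.float32)) if len(q)>4 else None
        else: c=cv2.minAreaRect(q[(abs(q[:,2]-.01)<.025)][:,:2].astype(np.float32))
        print(n,nm,len(q),np.median(q,0).round(4) if len(q) else "",c)
    # hole/port & tab top bright band
    g=cv2.cvtColor(img,cv2.COLOR_RGB2GRAY)[v0:v1,u0:u1]
    m=((g>150)).astype(np.uint8);cs,_=cv2.findContours(m,cv2.RETR_CCOMP,cv2.CHAIN_APPROX_NONE)
    for c in cs:
        if cv2.contourArea(c)>30:
            (x,y),s,a=cv2.minAreaRect(c);print("  contour",round(x+u0,1),round(y+v0,1),s,a,ray(d,x+u0,y+v0,.02).round(4))
for n,h,(u,v) in(("spacer",.045,(260,270)),("jar",.06,(266,142))):print(n,ray(d,u,v,h))
E
```

```text
bench z 0.0005991091962409438
large cover 1235 [0.6576 0.1743 0.0527] ((0.5766414999961853, 0.18016643822193146), (0.13105303049087524, 0.21765610575675964), 83.22943115234375)
large tab 252 [0.4724 0.1877 0.0691] ((0.5682671070098877, 0.17939715087413788), (0.10489121824502945, 0.20740307867527008), 84.27462005615234)
large gate 5363 [0.5777 0.178  0.0248] ((0.5796487331390381, 0.18370965123176575), (0.28757244348526, 0.21713116765022278), 0.000257850595517084)
  contour 162.2 252.5 (3.9633209705352783, 35.75996398925781) 7.765166282653809 [0.5338 0.2432 0.02  ]
  contour 186.4 247.3 (45.354610443115234, 72.2417221069336) 6.842773914337158 [0.5463 0.1859 0.02  ]
  contour 187.2 251.3 (14.849242210388184, 15.55634880065918) 45.0 [0.5369 0.1837 0.02  ]
  contour 191.3 197.2 (53.78015899658203, 17.889907836914062) 6.340191841125488 [0.6666 0.1771 0.02  ]
small cover 1190 [ 0.716  -0.1759  0.0523] ((0.6328397393226624, -0.17862731218338013), (0.22060272097587585, 0.1302199363708496), 2.1081366539001465)
small tab 228 [ 0.5297 -0.1785  0.0692] ((0.6146807074546814, -0.1777246594429016), (0.1867971122264862, 0.10152043402194977), 5.392037868499756)
small gate 5089 [ 0.6354 -0.1753  0.0249] ((0.6349375247955322, -0.1739533543586731), (0.17871613800525665, 0.2792325019836426), 89.68751525878906)
  contour 336.9 223.2 (69.09687042236328, 48.00595474243164) 88.02507019042969 [ 0.6047 -0.1731  0.02  ]
  contour 338.8 227.3 (7.071067810058594, 7.77817440032959) 45.0 [ 0.595  -0.1776  0.02  ]
  contour 338.4 173.1 (17.350399017333984, 52.92601776123047) 88.80650329589844 [ 0.7267 -0.178   0.02  ]
spacer [0.49299481 0.00931012 0.045     ]
jar [ 0.79317859 -0.0032832   0.06      ]
```

Run:
```python
from h import *
d=dict(np.load("top0.npz"));i=d["image"][155:295,145:375]
cv2.imwrite("pics/c1.png",cv2.resize(i,None,fx=3.4,fy=3.4,interpolation=2)[:,:,::-1])
```

```text
(no output)
```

View pics/c1.png

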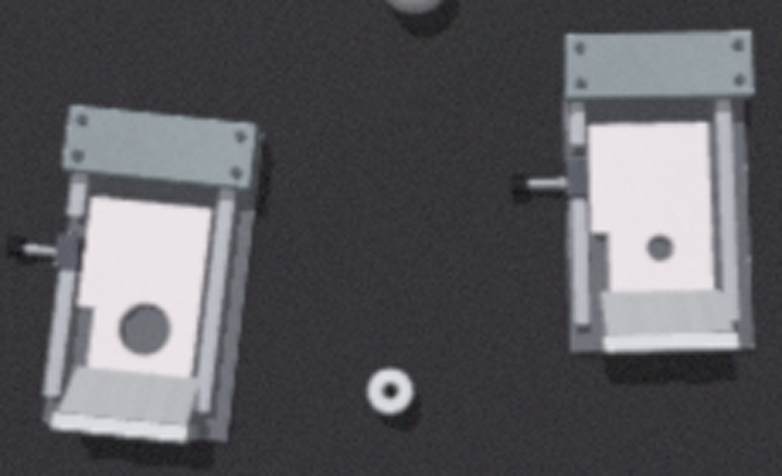

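```bash
cat >> h.py <<'E'
from scipy.spatial.transform import Rotation as Ro
def shift(s,target): # world target -> tool axes shift
    return Ro.from_rotvec(s["tool_rot"]).inv().apply(np.array(target)-s["eef_pos"]).round(4)
E
python3 - <<'E'
from h import *
from station import r
s=r.state();print(Ro.from_rotvec(s["tool_rot"]).as_matrix().round(3))
d=dict(np.load("top0.npz"))
C=lambda x,y:(145+(x+.5)/3.4-.5,155+(y+.5)/3.4-.5)
for n,tab,(cl,cr),hole,(ra,rb) in(("large",[(53,421),(187,434)],[(66,169),(247,187)],(145,329),[(78,175),(52,395)]),("small",[(605,342),(737,342)],[(566,98),(752,95)],(660,247),[(578,105),(583,325)])):
    T=[ray(d,*C(*p),.07)[:2] for p in tab];V=[ray(d,*C(*p),.052)[:2] for p in(cl,cr)];H=ray(d,*C(*hole),.02)[:2];A=[ray(d,*C(*p),.028)[:2] for p in(ra,rb)]
    ang=lambda a,b:np.degrees(np.arctan2(*(b-a)[::-1])).round(2)
    print(n,"tab",np.mean(T,0).round(4),"w",np.linalg.norm(T[1]-T[0]).round(4),"yaw tab",ang(T[1],T[0])-90,"cover",ang(V[1],V[0])-90,"rail",ang(A[1],A[0]),"hole",H.round(4),"coverfront mid",np.mean(V,0).round(4),"tab->cover yaw",ang(np.mean(T,0),np.mean(V,0)),"tab->hole",ang(np.mean(T,0),H))
E
```

```text
[[-0.949 -0.     0.315]
 [-0.315  0.001 -0.949]
 [-0.    -1.    -0.001]]
large tab [0.4694 0.1896] w 0.0899 yaw tab -5.400000000000006 cover -5.560000000000002 rail -5.12 hole [0.5366 0.1836] coverfront mid [0.6392 0.1722] tab->cover yaw -5.83 tab->hole -5.09
small tab [ 0.5269 -0.1788] w 0.0888 yaw tab 0.10999999999999943 cover 1.1099999999999994 rail 1.02 hole [ 0.5949 -0.1776] coverfront mid [ 0.697  -0.1744] tab->cover yaw 1.48 tab->hole 1.0
```

Emit:
{"op": "servo_tool", "data": {"rows": [[[-0.035,0,-0.03,0,0.083,0],[-0.035,0,-0.03,0,0.083,0],[-0.035,0,-0.03,0,0.083,0],[-0.035,0,-0.03,0,0.083,0],[-0.035,0,-0.03,0,0.083,0]]], "fingers": 0}}

```text
clock: 0.72
eef_pos: [0.315, -0.3229, 0.3037]
tool_rot: [-0.105, -2.172, 2.171]
force: [0.3, -0.3, -0.2]
finger_gap: -0.0
```

Run:
```python
from h import *
from station import r
s=r.state();print(s["eef_pos"],Ro.from_rotvec(s["tool_rot"]).as_matrix().round(3),s["finger_gap"],s["clock"])
print(shift(s,[.40,.196,.25]))
```

```text
[ 0.31504137 -0.32293851  0.30368628] [[-0.995 -0.    -0.097]
 [ 0.097  0.    -0.995]
 [ 0.    -1.    -0.   ]] -3.494222302856444e-05 0.725
[-0.0342  0.0537 -0.5247]
```

Emit:
{"op": "servo_tool", "data": {"rows": [[[-0.006,0,-0.05,0,0,0],[-0.006,0,-0.05,0,0,0],[-0.006,0,-0.05,0,0,0],[-0.006,0,-0.05,0,0,0],[-0.006,0,-0.05,0,0,0]]]}}

```text
clock: 1.35
eef_pos: [0.3676, -0.0765, 0.3036]
tool_rot: [-0.103, -2.173, 2.173]
force: [0.5, 0.8, 0.8]
finger_gap: -0.0001
```

Emit:
{"op": "servo_tool", "data": {"rows": [[[0,0.01,-0.055,0,0,0],[0,0.01,-0.055,0,0,0],[0,0.01,-0.055,0,0,0],[0,0.01,-0.055,0,0,0],[0,0.01,-0.055,0,0,0]]]}}

```text
clock: 1.98
eef_pos: [0.3933, 0.1975, 0.2534]
tool_rot: [-0.102, -2.173, 2.174]
force: [0.6, -0.0, 0.6]
finger_gap: 0.0003
```

Run:
```python
from h import *
from station import r
s=r.state();print(s["eef_pos"],Ro.from_rotvec(s["tool_rot"]).as_matrix().round(3),s["clock"])
print(shift(s,[.41,.195,.108]))
d=r.read_camera("wrist");np.savez("w0.npz",**d);cv2.imwrite("pics/w0.png",d["image"][:,:,::-1])
```

```text
[0.39326507 0.19747396 0.25341335] [[-0.996  0.    -0.094]
 [ 0.094 -0.    -0.996]
 [-0.    -1.     0.   ]] 1.975
[-0.0169  0.1454  0.0009]
```

View pics/w0.png

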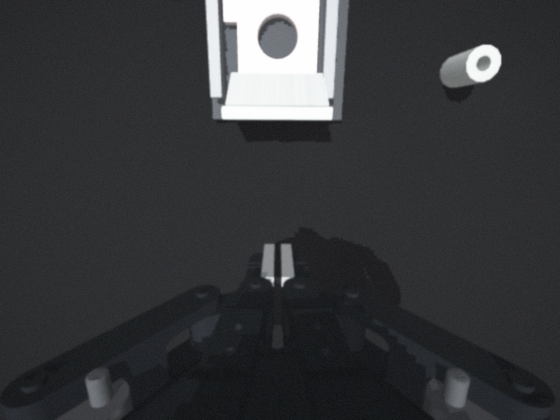

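The wrist view shows the tab centred at (277,113) and the shut fingers at (278,262), so they are in line and square to it. I'll go down in front of the tab.

Emit:
{"op": "servo_tool", "data": {"rows": [[[-0.004,0.036,0,0,0,0],[-0.004,0.036,0,0,0,0],[-0.004,0.036,0,0,0,0],[-0.004,0.037,0,0,0,0],[0,0,0,0,0,0]]]}}

```text
clock: 2.65
eef_pos: [0.4078, 0.1933, 0.1061]
tool_rot: [-0.096, -2.167, 2.173]
force: [0.1, 0.1, 0.5]
finger_gap: -0.0
```

Run:
```python
from h import *
from station import r
d=dict(np.load("w0.npz"));K=d["intrinsics"]
for p in((222,119),(332,119),(222,107),(332,107)):print(ray(d,*p,.07).round(4))
s=r.state();print(s["eef_pos"],s["force"],s["clock"]);print("near face", shift(s,[.4644,.19,.108]))
```

```text
[0.4691 0.2345 0.07  ]
[0.4606 0.1454 0.07  ]
[0.4783 0.2332 0.07  ]
[0.4699 0.145  0.07  ]
[0.40784865 0.19334132 0.10613435] [0.08606575 0.12838296 0.53635793] 2.65
near face [-0.0566 -0.0022 -0.002 ]
```

Emit:
{"op": "servo_tool", "data": {"rows": [[[-0.01,0,0,0,0,0],[-0.01,0,0,0,0,0],[-0.01,0,0,0,0,0],[-0.01,0,0,0,0,0],[-0.01,0,0,0,0,0]]]}}

```text
clock: 3.28
eef_pos: [0.4595, 0.1893, 0.109]
tool_rot: [-0.101, -2.172, 2.173]
force: [-5.9, -0.3, 5.7]
finger_gap: -0.0
```

Emit:
{"op": "servo_tool", "data": {"rows": [[[-0.008,0,0,0,0,0],[-0.008,0,0,0,0,0],[-0.008,0,0,0,0,0],[-0.008,0,0,0,0,0],[-0.008,0,0,0,0,0]]]}}

```text
clock: 3.9
eef_pos: [0.4989, 0.1855, 0.1089]
tool_rot: [-0.099, -2.171, 2.173]
force: [-7.2, -1.3, 6.5]
finger_gap: 0.0001
```

Emit:
{"op": "servo_tool", "data": {"rows": [[[-0.003,0,0,0,0,0],[-0.003,0,0,0,0,0],[-0.002,0,0,0,0,0],[0,0,0,0,0,0],[0,0,0,0,0,0]]]}}

```text
clock: 4.53
eef_pos: [0.5066, 0.1847, 0.1089]
tool_rot: [-0.099, -2.171, 2.173]
force: [-7.7, -1.9, 5.3]
finger_gap: 0.0001
```

Run:
```python
from h import *
from station import r
d=r.read_camera("scene");cv2.imwrite("pics/s1.png",cv2.resize(d["image"][190:340,270:470],None,fx=3.5,fy=3.5,interpolation=2)[:,:,::-1])
d=r.read_camera("wrist");np.savez("w1.npz",**d);P=cloud(d);print(r.state()["force"])
```

```text
[-8.26398548 -1.17830933  5.85689373]
```

View pics/s1.png

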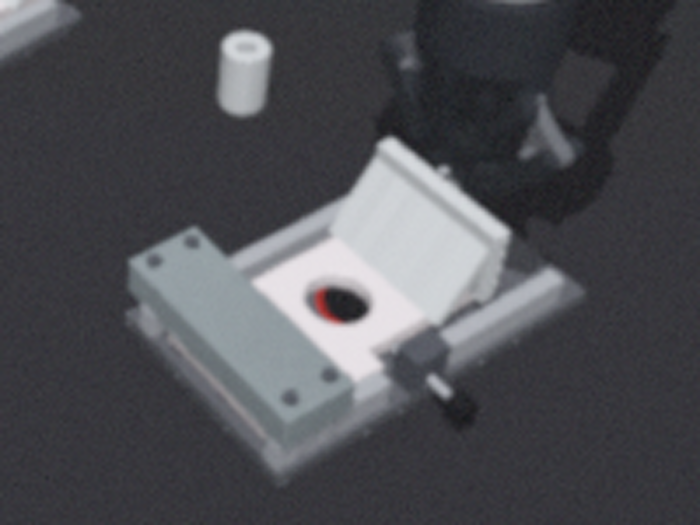

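The slide is past the pin: the port at (345,303) sits on the near side of the hole, with the red ring showing on the far side. Now I'll back off.

Emit:
{"op": "servo_tool", "data": {"rows": [[[0.005,0,0,0,0,0],[0.008,0,0,0,0,0],[0.012,0,0,0,0,0],[0.02,0,0,0,0,0],[0.02,0,0,0,0,0]]]}}

```text
clock: 5.25
eef_pos: [0.4418, 0.191, 0.1088]
tool_rot: [-0.103, -2.173, 2.173]
force: [-0.2, 0.4, 0.6]
finger_gap: -0.0003
```

Emit:
{"op": "servo_tool", "data": {"rows": [[[0.01,0,0,0,0,0],[0.01,-0.02,0,0,0,0],[0,-0.04,0,0,0,0],[0,-0.04,0,0,0,0],[0,-0.04,0,0,0,0]]]}}

```text
clock: 5.88
eef_pos: [0.4225, 0.1928, 0.2503]
tool_rot: [-0.103, -2.174, 2.173]
force: [1.0, -0.0, -0.3]
finger_gap: -0.0
```

Run:
```python
from h import *
from station import r
s=r.state();print(s["eef_pos"],s["force"],s["clock"])
d=r.read_camera("wrist")
a=cv2.resize(d["image"][:210],None,fx=1,fy=1)
e=r.read_camera("scene")["image"][190:340,270:470]
e=cv2.resize(e,(560,420),interpolation=2)
cv2.imwrite("pics/p2.png",np.vstack([a[:180],e])[:,:,::-1])
print(shift(s,[.46,-.18,.25]))
```

```text
[0.42251659 0.19281115 0.25033358] [ 0.95943216 -0.03224403 -0.25919565] 5.875
[-0.0724  0.0004  0.3676]
```

View pics/p2.png

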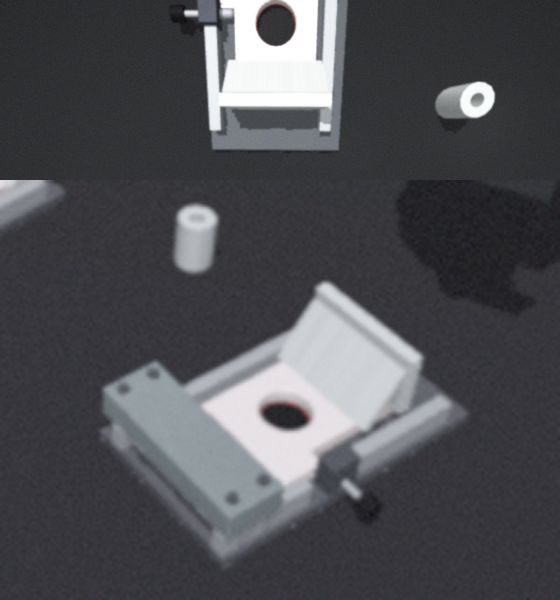

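The large slide is latched, with the port centred in its hole at (276,25) and the pin in. Next is the small gate.

Emit:
{"op": "servo_tool", "data": {"rows": [[[-0.008,0,0.046,0,-0.0226,0],[-0.008,0,0.046,0,-0.0226,0],[-0.008,0,0.046,0,-0.0226,0],[-0.008,0,0.046,0,-0.0226,0],[-0.008,0,0.046,0,-0.0226,0]]]}}

```text
clock: 6.6
eef_pos: [0.4511, -0.0403, 0.2484]
tool_rot: [-0.022, 2.211, -2.212]
force: [0.1, 0.5, 0.9]
finger_gap: 0.0001
```

Emit:
{"op": "servo_tool", "data": {"rows": [[[0,0,0.045,0,0,0],[0,0,0.045,0,0,0],[0,0,0.04,0,0,0],[0,0,0,0,0,0],[0,0,0,0,0,0]]]}}

```text
clock: 7.22
eef_pos: [0.4535, -0.1683, 0.2484]
tool_rot: [-0.021, 2.213, -2.212]
force: [0.3, -0.1, 0.1]
finger_gap: 0.0001
```

Run:
```python
from h import *
from station import r
s=r.state();print(s["eef_pos"],Ro.from_rotvec(s["tool_rot"]).as_matrix().round(3),s["clock"])
d=r.read_camera("wrist");np.savez("w2.npz",**d);cv2.imwrite("pics/w2.png",d["image"][:,:,::-1])
print(shift(s,[.46,-.18,.109]))
```

```text
[ 0.45350864 -0.16832716  0.24835161] [[-1.    -0.001  0.019]
 [-0.019  0.001 -1.   ]
 [ 0.001 -1.    -0.001]] 7.225
[-0.0064  0.1393  0.0119]
```

View pics/w2.png

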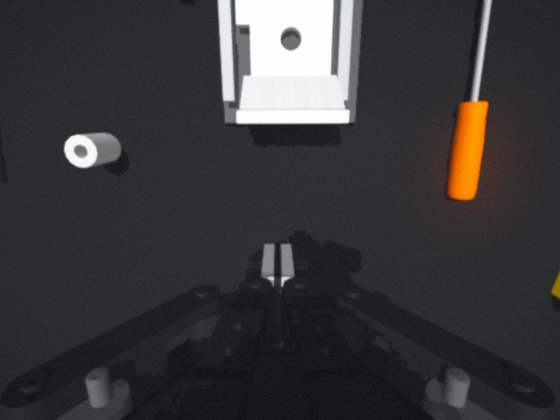

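The wrist view shows the small tab at (293,117), about 12 mm to the right of the fingers, and square. That agrees with the computed shift.

Emit:
{"op": "servo_tool", "data": {"rows": [[[-0.001,0.03,0.004,0,0,0],[-0.001,0.035,0.004,0,0,0],[-0.002,0.035,0.004,0,0,0],[-0.002,0.039,0,0,0,0],[0,0,0,0,0,0]]]}}

```text
clock: 7.9
eef_pos: [0.4584, -0.1788, 0.1072]
tool_rot: [-0.029, 2.217, -2.211]
force: [0.3, -0.4, 0.2]
finger_gap: -0.0001
```

Run:
```python
from h import *
from station import r
d=dict(np.load("w2.npz"))
for p in((237,122),(349,122)):print(ray(d,*p,.07).round(4))
s=r.state();print(s["eef_pos"],s["force"],s["clock"]);print("near face", shift(s,[.522,-.179,.109]))
```

```text
[ 0.5224 -0.1357  0.07  ]
[ 0.524  -0.2253  0.07  ]
[ 0.45840884 -0.17882548  0.10718128] [ 0.25543055 -0.44915731  0.24175979] 7.9
near face [-0.0636 -0.0022  0.0015]
```

Emit:
{"op": "servo_tool", "data": {"rows": [[[-0.01,0,0,0,0,0],[-0.01,0,0,0,0,0],[-0.01,0,0,0,0,0],[-0.01,0,0,0,0,0],[-0.01,0,0,0,0,0]]]}}

```text
clock: 8.52
eef_pos: [0.5106, -0.1796, 0.11]
tool_rot: [-0.021, 2.212, -2.212]
force: [-0.2, -0.3, -0.6]
finger_gap: 0.0005
```

Emit:
{"op": "servo_tool", "data": {"rows": [[[-0.009,0,0,0,0,0],[-0.009,0,0,0,0,0],[-0.009,0,0,0,0,0],[-0.009,0,0,0,0,0],[-0.009,0,0,0,0,0]]]}}

```text
clock: 9.15
eef_pos: [0.5546, -0.1787, 0.11]
tool_rot: [-0.024, 2.214, -2.213]
force: [-7.0, 1.5, 5.6]
finger_gap: 0.0
```

Emit:
{"op": "servo_tool", "data": {"rows": [[[-0.005,0,0,0,0,0],[-0.004,0,0,0,0,0],[-0.002,0,0,0,0,0],[0,0,0,0,0,0],[0,0,0,0,0,0]]]}}

```text
clock: 9.78
eef_pos: [0.5653, -0.1784, 0.11]
tool_rot: [-0.024, 2.214, -2.213]
force: [-7.4, 2.0, 5.0]
finger_gap: 0.0002
```

Same overtravel and force as on the large gate, so I'll back off.

Emit:
{"op": "servo_tool", "data": {"rows": [[[0.005,0,0,0,0,0],[0.008,0,0,0,0,0],[0.012,0,0,0,0,0],[0.02,0,0,0,0,0],[0.02,0,0,0,0,0]]]}}

```text
clock: 10.4
eef_pos: [0.5002, -0.1798, 0.1097]
tool_rot: [-0.021, 2.212, -2.212]
force: [0.1, -0.2, 0.5]
finger_gap: 0.0003
```

Emit:
{"op": "servo_tool", "data": {"rows": [[[0.01,0,0,0,0,0],[0.01,-0.02,0,0,0,0],[0,-0.04,0,0,0,0],[0,-0.04,0,0,0,0],[0,-0.04,0,0,0,0]]]}}

```text
clock: 11.02
eef_pos: [0.4808, -0.1801, 0.2513]
tool_rot: [-0.02, 2.211, -2.212]
force: [1.2, -0.1, -0.1]
finger_gap: -0.0002
```

Run:
```python
from h import *
from station import r
s=r.state();print(s["eef_pos"],s["force"],s["clock"])
a=r.read_camera("wrist")["image"][:180]
d=r.read_camera("scene");e=cv2.resize(d["image"][140:340,170:437],(560,420),interpolation=2)
cv2.imwrite("pics/p3.png",np.vstack([a,e])[:,:,::-1])
```

```text
[ 0.48083263 -0.18014236  0.25134176] [ 1.20843919 -0.07735874 -0.09455379] 11.025
```

View pics/p3.png

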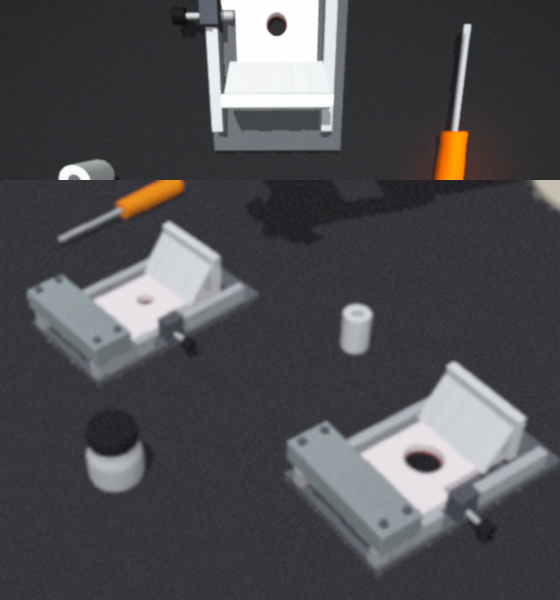

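Both slides rest open on their pins. The small port is centred in its hole at (277,25), and the loose things are undisturbed.

```bash
python3 -c "
from station import r
print(r.job_done())"
```

```text
the job is handed in; nothing more can be done
None
```

I opened both slide gates, the large-hole one first and then the small-hole one. Each was pushed on the front of its tab with the closed fingers (about 7–8 N while pushing), then let go. I handed the job in at about 11 s on the robot's clock, within the 56 s limit.

The last pictures show both slides resting open with their ports showing in the holes and the pins sprung in. The spacer, jar and screwdriver look undisturbed, and the arm was clear with only about 1 N of sensor noise. I judged the latched positions by eye and did not measure the slide travel to the millimetre. No check failed or disagreed.

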